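# Fit the tongued cover on the instrument case

## Robot

A 6-joint arm with a two-finger parallel gripper is mounted at the origin on a cart in front of the work surface, level with it; the furniture and walls round the work are solid. World frame = base frame: x ahead of the robot, y to its left, z up, the work surface at z = 0. Lengths are in mm, angles in rad, forces in N, time in s.
With the tool pointing down it reaches from about 275 to 750 mm from the base axis. Payload 10.2 kg.
Tool frame: the origin (TCP) lies midway between the tips of the shut fingers; the grasp point (between the pads) lies 19 mm behind it (ctrl.grip_depth is the distance from the TCP to the grasp point, in mm); y points along the fingers, x is the direction in which the jaws open and shut, and the axes are right-handed (so a half turn about y gives the same grasp; the last joint's range is limited). The gripper opens to 85 mm and grips with 20 to 120 N. Pads are 22 mm wide; open, the fingers measure 114 mm over their backs; the gripper's body (76 mm by 85 mm) begins 54 mm behind the grasp point. The pads swing forward as they close: fully open they stand 13 mm farther back than shut.
Start: joints at [1.08, 0.313, 1.498, -0, 1.331, -0.223], TCP at [138.933, 506.289, 231.294] pointing down, gripper open.
Joint ranges: [-2.94, 2.94], [-0.97, 2.17], [0.19, 2.56], [-1.23, 4.37], [0.02, 3.11], [-2.88, 2.88]. Speed limits (rad/s): [2.39, 2.39, 3.01, 3.14, 3.14, 3.14].

## Interface

Orientations are given as a unit quaternion [w, x, y, z].
In Python, from rig import ctrl gives the robot as it stands. The module is installed in compiled form; this text tells all that it offers.
- The arm moves only by the tool drive_tool, never from a script. Its arguments are lists of equal length, an entry for each row: "gripper": the closure, from 0 (fully open) to 1 (shut); "offset": the shift along the tool's x, y, z in m, a list of three; "turn": the turn about the tool's y in degrees. In form: {"gripper": [gripper, ...], "offset": [[tx, ty, tz], ...], "turn": [turn, ...]}. A call has 1 to 20 rows; each row shifts and turns the commanded pose from where the row before left it, along the tool's axes as they then stand; what a row does not reach is not made up. A row lasts 1/12 s, in which the tool goes at most 41.7 mm and 7.16 degrees, less where a joint would pass 70% of its speed; a pose out of reach is approached as far as the arm can. A call is refused whole if a number of a shift passes 0.0417 or a number of a turn 7.16, either way. A call with a gripper value outside its range is refused whole. The fingers move at their own pace and stop on an object; "force" is the grip in N (left out, the last holds). Time passes only in rows, so rows that do not move let the fingers close. It gives the time, the measured TCP pose, the force and the opening at its end, in the units of the state.
- ctrl.sense(): the state, without advancing time (a new reading comes with each control period).
- ctrl.capture(name): name is "scene" or "top"; returns (picture, depth): 384x512x3 uint8, red, green, blue; 384x512 float32, mm along the optical axis (not along the pixel's ray), 0 where there is no reading.
- ctrl.camera_params(name): a dict with "fovy" (degrees; the focal length in pixels is half the picture's height over the tangent of half this angle, whatever the lens; pixels are square), "cx", "cy" (the principal point, pixels), "distortion" ([k1, k2, p1, p2, k3] as OpenCV has them; the pictures are not rectified), "view" (4x4, takes a point from world to camera coordinates). Camera axes: x right, y down, z forward; pixel columns grow to the right and rows downward; lengths in mm; the calibration is good to about 2 mm. A picture is of the moment at which its call begins. camera_params takes no time and is no camera call.
- ctrl.finish_job(): hands the job in, once; it reports no verdict.
Trained networks look in the newest picture that a camera, given by its name, has taken for a name from the list of things; names that differ only in an ending like _2 or _b are one class to them, and where a whole thing is asked for, a point or a joint stands for the part that bears it (a point fixed in the world has none). Each returns a list of dicts, best first, with "score" (0 to 1); they miss things now and then, are a little off and sometimes report something else, mostly with a low value. They report only what shows in the picture. A call takes as long as a camera call. They do not tell look-alikes from the thing itself.
- ctrl.boxes_of(camera, query): "centre" ([x, y, z] in mm, in the coordinates of the camera as it stood for that picture, good to about 4 mm: the middle of the surface that is visible of it).
- ctrl.regions_of(camera, query): "mask" (384x512 bool, what is visible of it).
- ctrl.pinpoint(camera, query): "centre" ([x, y, z] in mm, in the coordinates of the camera as it stood for that picture, good to about 4 mm: a listed point, or the origin of a listed thing).
The state is a dict: "time_s": time; "joints": joint angles; "dq": joint speeds; "tau": joint torques, N m; "eef_pos": TCP position; "ee_rot": TCP orientation; "force": force on the tool from outside, world axes, zero at the start; "wrist_torque": the same for the moment, N m; "grip_width": opening from 0.0 (shut) to 1.0 (fully open).
Only numpy, scipy, OpenCV 4.12 (cv2) and the standard library are available. Lean on these libraries where they do the work, as an engineer would, in place of code of your own. Each camera call takes 0.05 s, during which the arm holds its last target.

## Task

Close the open grey instrument case on the bench with the metal cover that has a tongue along one end; leave the plain panel without a tongue where it lies. Hold the cover tilted with its tongue end low, slip the tongue into the groove under the case's rear lip, then lower the other end behind the front rim so that the cover lies flat and central on the case, and let go.

Things in the scene. Friction and masses are not known exactly. Their poses are not given: they have to be found in the camera images.
- case: Fixed grey case, open top, green circuit board inside, 182x120x59 mm. Origin: centre of underside, on the bench; +x to its rear (grooved) side, roughly away from the robot; z up. Cover rests on a ledge at z 40. Front rim: top z 50, inner face x -83, outer x -91; no side rims. Rear wall face x +83. Fitted cover: its origin at x 0 (play 8 mm either way), y 0, z 40 in this frame, axes parallel.
- case_groove (a point): Middle of the groove's mouth at ledge height: x +59, y 0, z 40 mm in the case's frame, same axes. The groove runs the case's whole width, open at its ends, and goes 24 mm deep towards +x, 14 mm high (z 40 to 54), under a 5 mm thick lip (top z 59). With the tongue 8 to 24 mm in, the cover's front edge comes down inside the front rim.
- cover: Loose aluminium cover to fit, about 0.25 kg, flat on the bench at first, tongue (+x) roughly away from the robot. Origin: underside centre of the whole 150 mm length; z up. Panel x -75 to +49, 100 wide, 10 thick; tongue x +49 to +75, 64 wide, 5 thick, level with the underside. Black grip on top at x -15, y 0: 16 thick (x), 60 long (y), z 10 to 42 mm. Tilt it 8 to 18 degrees to enter the groove.
- cover_tongue (a point): Middle of the tongue's end edge, on the underside: x +75 mm, y 0, z 0 in the cover's frame, same axes as the cover.
- plain_panel: Similar loose aluminium panel without a tongue, to be left alone: 124x100x10 mm, square-edged, the same black grip in its middle. Origin: centre of its underside. It and the cover lie on opposite sides of the case, either way round.
Mind the look-alikes: they are no part of the job. What is shaped like the cover but red is not meant.

How it is judged (in metres and radians):
On the way:
1. the tongue is in the groove under the rear lip while the cover is still tilted by more than 4 degrees (x of cover_tongue in the frame of case above 0.061 m and z of cover_tongue in the frame of case between 0.036 and 0.053 m and angle between cover's own z axis and vertical above 0.07 rad), for 0.1 s.
At the end, for the whole second after the job is handed in: The cover is at rest, flat (3.4 degrees) on the case's ledge (height within 3.5 mm), tongue under the rear lip and front edge behind the front rim (within 12 mm of centre lengthwise), central within 15 mm sideways and in line with the case within 10 degrees (x of cover_tongue in the frame of case above 0.062 m and x of cover in the frame of case between -0.012 and 0.012 m and y of cover in the frame of case between -0.015 and 0.015 m and z of cover in the frame of case between 0.0365 and 0.0435 m and angle between cover's own z axis and vertical below 0.06 rad and angle between the x axis of cover and the x axis of case, either way round below 0.175 rad and linear speed of cover below 0.02 m/s); the robot touches nothing.
It fails at once if the plain panel is moved by more than 30 mm (distance of plain_panel from where it was at the start of the episode above 0.03 m).
It also fails if it takes over 38 s, if anything falls off the work surface, if the arm or the gripper's body presses on something with over 40 N, if the wrist force passes 120 N, or if a joint passes its speed limit or range.

## Working session

There is one attempt and no reset: what is moved stays moved. The work goes in short steps, Python scripts to look and compute and a tool call to move; the robot and the scene stay as the last step left them, time stands still between calls to the robot, and variables do not carry over. Pictures are saved under pics/ and viewed, and the job is handed in when it is done.

Besides the shell and the picture viewer there is one more tool, called in YAML: its name, and indented under it one key for each argument. drive_tool: Moves the arm, as the interface text tells. Its arguments: {"type":"object","properties":{"gripper":{"type":"array","items":{"type":"number"}},"offset":{"type":"array","items":{"type":"array","items":{"type":"number"}}},"turn":{"type":"array","items":{"type":"number"}},"force":{"type":"number"}},"required":["gripper","offset","turn"]}

```bash
mkdir -p pics
cat > h.py <<'E'
import numpy as np, cv2
from rig import ctrl
from scipy.spatial.transform import Rotation as R
def cap(cam,name):
    p,d=ctrl.capture(cam); cv2.imwrite('pics/'+name+'.png',p[:,:,::-1]); np.save('pics/'+name+'.npy',d); return p,d
def towld(cam,c):
    V=np.array(ctrl.camera_params(cam)['view']); return (np.linalg.inv(V)@np.r_[c,1])[:3]
def K(cam):
    q=ctrl.camera_params(cam); f=192/np.tan(np.radians(q['fovy'])/2)
    return np.array([[f,0,q['cx']],[0,f,q['cy']],[0,0,1]]),np.array(q['distortion'],float)
def cloud(cam,d):
    k,D=K(cam); v,u=np.mgrid[0:384,0:512]
    n=cv2.undistortPoints(np.stack([u,v],-1).reshape(-1,1,2).astype(float),k,D).reshape(384,512,2)
    P=np.dstack([n[...,0]*d,n[...,1]*d,d,np.ones_like(d)])
    return (P@np.linalg.inv(np.array(ctrl.camera_params(cam)['view'])).T)[...,:3]
def st():
    s=ctrl.sense(); q=s['ee_rot']; r=R.from_quat([q[1],q[2],q[3],q[0]])
    print('t',s['time_s'],'p',np.round(s['eef_pos'],1),'F',np.round(s['force'],1),'g',s['grip_width']); print(np.round(r.as_matrix(),3)); print(np.round(s['joints'],3)); return s,r
E
python3 - <<'E'
from h import *
st()
for c in ['scene','top']:
    cap(c,c+'0')
    for n in ['case','case_groove','cover','cover_tongue','plain_panel']:
        for r in ctrl.pinpoint(c,n): print(c,n,round(r['score'],2),np.round(towld(c,r['centre']),1))
E
```

```text
t 0.0 p [138.8 506.  230.7] F [ 0.3  0.4 -0.7] g 0.9993223536117876
[[ 0.265 -0.001 -0.964]
 [ 0.964 -0.001  0.265]
 [-0.001 -1.     0.   ]]
[ 1.08   0.313  1.498 -0.     1.331 -0.223]
scene case 0.6 [488.4   6.9  -0.8]
scene case_groove 0.67 [544.3  13.   41.8]
scene cover 0.82 [448.2 643.8  -5.3]
scene cover 0.74 [485.4 274.9  -1.2]
scene cover_tongue 0.67 [556.6 292.7   0.9]
scene cover_tongue 0.67 [432.2 721.1  -5. ]
scene plain_panel 0.72 [ 4.983e+02 -2.626e+02 -1.000e-01]
top case 0.78 [491.4   6.3   3.4]
top case_groove 0.94 [543.3  13.6  38.3]
top cover 0.71 [449.2 645.8   1.7]
top cover 0.67 [485.4 274.7  -1.3]
top cover 0.2 [543.3  14.4  42. ]
top cover_tongue 0.69 [561.7 290.2   4.1]
top cover_tongue 0.69 [ 4.383e+02  7.209e+02 -5.000e-01]
top plain_panel 0.81 [ 498.  -258.4   -2.7]
```

View pics/scene0.png

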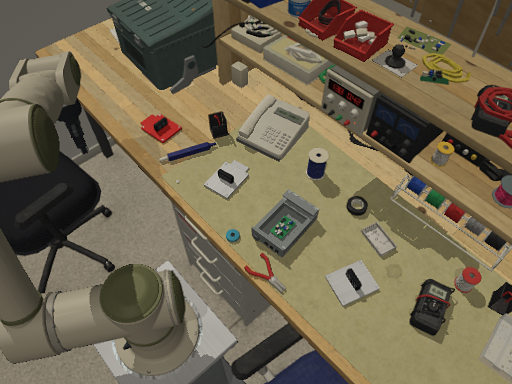

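View pics/top0.png

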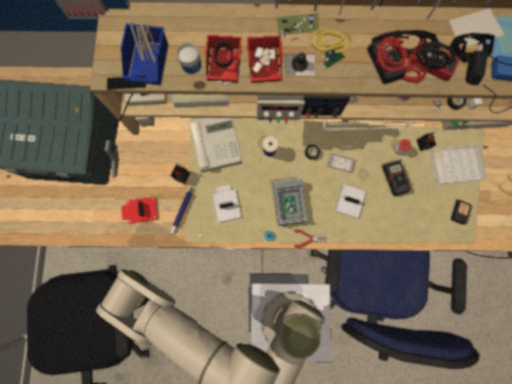

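Run:
```python
from h import *
im=[]
for c,b in [('scene',(195,150,265,210)),('top',(200,175,320,235))]:
    d=np.load(f'pics/{c}0.npy'); P=cloud(c,d); a=cv2.imread(f'pics/{c}0.png')
    x0,y0,x1,y1=b; im.append(cv2.resize(a[y0:y1,x0:x1],(560,int(560*(y1-y0)/(x1-x0))),interpolation=cv2.INTER_CUBIC)[:300])
    X,Y,Z=P[...,0],P[...,1],P[...,2]
    bench=(abs(X-480)<60)&(abs(Y-150)<30); print(c,'benchz',np.median(Z[bench]))
    for nm,cx,cy,zl,zh in [('coverpanel',485,275,4,20),('covergrip',475,272,28,60),('case',490,7,25,80),('panel',498,-260,4,20)]:
        m=(np.hypot(X-cx,Y-cy)<115)&(Z>zl)&(Z<zh)
        if m.sum()<5: print(nm,m.sum());continue
        r=cv2.minAreaRect(np.c_[X[m],Y[m]].astype(np.float32)); print(c,nm,m.sum(),np.round(r[0],1),np.round(r[1],1),round(r[2],1),'zmed',np.median(Z[m]).round(1))
    co,tg,ca,gr=[None]*4
    for n in ['case','cover','plain_panel']:
        for r in ctrl.regions_of(c,n):
            m=r['mask']; q=cv2.minAreaRect(np.c_[X[m],Y[m]].astype(np.float32)); print(' mask',n,round(r['score'],2),m.sum(),np.round(q[0],1),np.round(q[1],1),round(q[2],1))
cv2.imwrite('pics/crop1.png',np.vstack(im))
```

```text
scene benchz -0.10450863559515255
scene coverpanel 890 [495.9 273.5] [219.6 205.3] 59.1 zmed 9.3
scene covergrip 100 [467.6 268.9] [17.4 58.7] 13.4 zmed 39.6
scene case 1343 [480.7   4. ] [193.7 122.6] 7.6 zmed 40.7
scene panel 1400 [ 499.5 -256.5] [213.5 217.9] 46.9 zmed 9.7
 mask case 0.77 2473 [ 263.8 -133.6] [807.1 187.7] 31.9
 mask case 0.41 948 [219.8 -23.2] [937.6 140. ] 49.9
 mask cover 0.8 962 [221.4 -21.6] [941.6 143.1] 49.6
 mask cover 0.68 702 [258.  133.2] [1250.6  139. ] 69.2
 mask plain_panel 0.67 1489 [ 264.6 -300.1] [622.6 144.9] 10.2
top benchz 0.927197727638827
top coverpanel 918 [484.5 277.4] [217.6 223.8] 34.4 zmed 8.9
top covergrip 59 [471.4 269.9] [18.3 56.7] 10.8 zmed 41.6
top case 687 [484.1   4.7] [191.7 121.2] 7.5 zmed 43.8
top panel 822 [ 495.8 -259.6] [222.4 218.2] 16.8 zmed 9.0
 mask case 0.84 1299 [407.9  29.3] [163.5 398.7] 76.5
 mask cover 0.94 761 [386.2 425.8] [607.4 132.3] 72.8
 mask cover 0.62 786 [388.9 251.2] [349.9 106.9] 14.6
 mask plain_panel 0.85 645 [ 363.9 -102.2] [137.1 561.2] 40.7
 mask plain_panel 0.36 1306 [398.6  23.8] [178.5 383.2] 76.5
```

View pics/crop1.png

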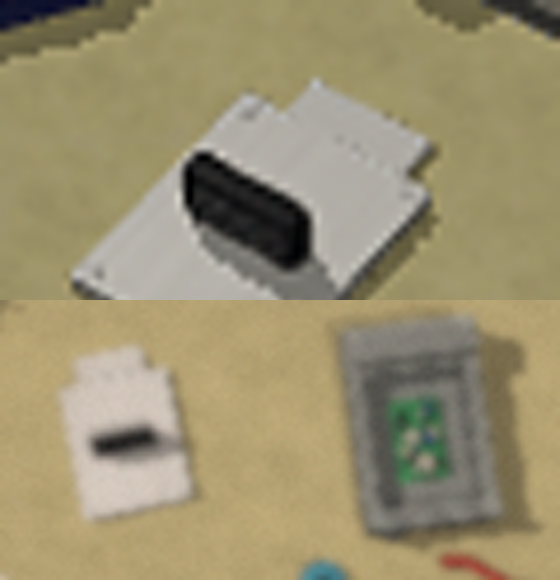

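```bash
cat > fit.py <<'E'
from h import *
from scipy.optimize import minimize
def hull(cam,pts):
    k,D=K(cam); V=np.array(ctrl.camera_params(cam)['view'])
    uv=cv2.projectPoints(pts,cv2.Rodrigues(V[:3,:3])[0],V[:3,3],k,D)[0].reshape(-1,2)
    return uv
S=8
def render(cam,polys):
    m=np.zeros((384,512),np.float32)
    out=np.zeros((384*4,512*4),np.uint8)
    for p in polys:
        h=cv2.convexHull(hull(cam,p).astype(np.float32)).reshape(-1,2)
        cv2.fillConvexPoly(out,np.round((h+.5)*4*16-8).astype(np.int32),1,shift=4)
    return cv2.resize(out.astype(np.float32),(512,384),interpolation=cv2.INTER_AREA)
def box(x0,x1,y0,y1,z0,z1): return np.array([[x,y,z] for x in(x0,x1) for y in(y0,y1) for z in(z0,z1)],float)
M={'cover':[box(-75,49,-50,50,0,10),box(49,75,-32,32,0,5),box(-23,-7,-30,30,10,42)],
   'case':[box(-91,91,-60,60,0,50),box(59,91,-60,60,0,59)],'plain_panel':[box(-62,62,-50,50,0,10),box(-8,8,-30,30,10,42)]}
def T(polys,p):
    c,s=np.cos(p[2]),np.sin(p[2]); r=np.array([[c,-s,0],[s,c,0],[0,0,1]])
    return [q@r.T+[p[0],p[1],0] for q in polys]
def fit(name,p0,cams=('scene','top')):
    masks={}
    for c in cams:
        best=None
        for r in ctrl.regions_of(c,name):
            m=r['mask'].astype(np.float32); g=render(c,T(M[name],p0)); i=(m*g).sum()/np.maximum(m,g).sum()
            if best is None or i>best[0]: best=(i,m)
        if best and best[0]>.4: masks[c]=best[1]
    def cost(q,cc):
        p=[p0[0]+q[0]*10,p0[1]+q[1]*10,p0[2]+q[2]*.1]; e=0
        for c in cc:
            g=render(c,T(M[name],p)); e+=1-np.minimum(masks[c],g).sum()/np.maximum(masks[c],g).sum()
        return e
    for cc in [[c] for c in masks]+[list(masks)]:
        r=minimize(cost,[0,0,0],args=(cc,),method='Nelder-Mead',options=dict(initial_simplex=[[0,0,0],[1,0,0],[0,1,0],[0,0,1]],maxiter=150))
        q=r.x; print(name,cc,'x %.1f y %.1f yaw %.1f'%(p0[0]+q[0]*10,p0[1]+q[1]*10,np.degrees(p0[2]+q[2]*.1)),'cost',round(r.fun,3))
E
python3 - <<'E'
from fit import *
cap('scene','scene1');cap('top','top1')
fit('cover',[485,274,.21]); fit('case',[486,5.5,.13])
E
```

```text
cover ['scene'] x 482.8 y 275.6 yaw 12.9 cost 0.04
cover ['top'] x 486.3 y 273.7 yaw 12.4 cost 0.055
cover ['scene', 'top'] x 484.1 y 274.6 yaw 12.9 cost 0.12
case ['scene'] x 484.7 y 3.1 yaw 8.8 cost 0.037
case ['top'] x 488.7 y 4.7 yaw 7.4 cost 0.059
case ['scene', 'top'] x 486.8 y 4.5 yaw 8.1 cost 0.111
```

drive_tool:
  gripper: [0, 0, 0, 0, 0, 0, 0, 0, 0, 0, 0, 0, 0, 0, 0, 0, 0, 0]
  offset:
    - [0, 0, 0]
    - [0, 0, 0]
    - [0, 0, 0]
    - [0, 0, 0]
    - [-0.01, 0, -0.009]
    - [-0.0225, 0, -0.02]
    - [-0.0225, 0, -0.02]
    - [-0.0225, 0, -0.02]
    - [-0.0225, 0, -0.02]
    - [-0.0225, 0, -0.02]
    - [-0.0225, 0, -0.02]
    - [-0.0225, 0, -0.02]
    - [-0.0225, 0, -0.02]
    - [-0.0225, 0, -0.02]
    - [-0.0225, 0, -0.02]
    - [-0.0225, 0, -0.02]
    - [-0.0225, 0, -0.02]
    - [0, 0, 0]
  turn: [-7.05, -7.05, -7.05, -7.05, 0, 0, 0, 0, 0, 0, 0, 0, 0, 0, 0, 0, 0, 0]
  force: 20

```text
time_s: 2.7
eef_pos: [447.4, 285.9, 230.9]
ee_rot: [0.442, -0.442, -0.552, 0.552]
force: [-0.2, 0.8, 0.4]
grip_width: 1.0
```

```bash
cat >> h.py <<'E'
def plan(tx,ty,tz,yaw):
    s,r=st(); m=r.as_matrix(); print('dev tool mm',np.round(m.T@(np.array([tx,ty,tz])-s['eef_pos']),1))
    a=np.degrees(np.arctan2(m[1,0],m[0,0])); print('yaw',a-90,'turn needed',-(yaw+90-a))
E
python3 -c "
from h import *
plan(470,270.5,60,12.8)"
```

```text
t 2.7 p [447.4 285.9 230.9] F [-0.2  0.8  0.4] g 1.0001546233867722
[[-0.219  0.001 -0.976]
 [ 0.976 -0.001 -0.219]
 [-0.001 -1.    -0.001]]
[ 3.480e-01  3.260e-01  1.481e+00 -1.000e-03  1.334e+00 -1.443e+00]
dev tool mm [-19.8 171.  -18.6]
yaw 12.621102328582438 turn needed -0.17889767141755897
```

drive_tool:
  gripper: [0, 0, 0, 0, 0, 0, 0, 0, 0]
  offset:
    - [-0.01, 0.02, -0.009]
    - [-0.01, 0.035, -0.0095]
    - [0, 0.035, 0]
    - [0, 0.035, 0]
    - [0, 0.025, 0]
    - [0, 0.015, 0]
    - [0, 0.006, 0]
    - [0, 0, 0]
    - [0, 0, 0]
  turn: [-0.2, 0, 0, 0, 0, 0, 0, 0, 0]

```text
time_s: 3.45
eef_pos: [466.9, 273.7, 61.2]
ee_rot: [-0.44, 0.44, 0.554, -0.553]
force: [-0.4, 0.2, -0.3]
grip_width: 0.998
```

```bash
python3 -c "
from fit import *
plan(470,270.5,10,12.8)
p,d=cap('scene','s2');t,_=cap('top','t2')
cv2.imwrite('pics/c2.png',cv2.resize(np.hstack([p[140:220,180:280],t[170:250,180:280]])[:,:,::-1],(800,320),interpolation=cv2.INTER_CUBIC))"
```

```text
t 3.45 p [466.9 273.7  61.2] F [-0.4  0.2 -0.3] g 0.9979492476117946
[[-0.226  0.001 -0.974]
 [ 0.974  0.    -0.226]
 [ 0.    -1.    -0.001]]
[ 0.314  0.541  1.645 -0.     0.955 -1.485]
dev tool mm [-3.8 51.2 -2.3]
yaw 13.069628984600882 turn needed 0.26962898460088525
```

View pics/c2.png

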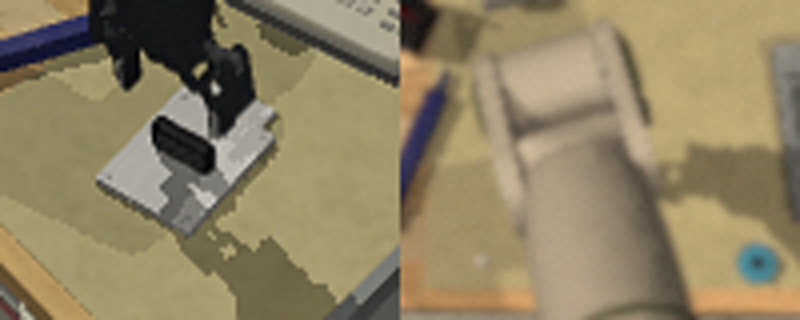

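drive_tool:
  gripper: [0, 0, 0, 0]
  offset:
    - [-0.0038, 0.015, -0.0013]
    - [0, 0.02, 0]
    - [0, 0.016, 0]
    - [0, 0, 0]
  turn: [0.2, 0, 0, 0]

```text
time_s: 3.88
eef_pos: [467.6, 269.6, 7.8]
ee_rot: [0.442, -0.44, -0.552, 0.554]
force: [-0.6, -0.3, -0.1]
grip_width: 0.999
```

```bash
python3 -c "
from fit import *
plan(470,270.5,10,12.8)
p,d=cap('scene','s3')
cv2.imwrite('pics/c3.png',cv2.resize(p[140:220,180:280][:,:,::-1],(600,480),interpolation=cv2.INTER_CUBIC))"
```

```text
t 3.8833 p [467.6 269.6   7.8] F [-0.6 -0.3 -0.1] g 0.9992492419397113
[[-0.222 -0.003 -0.975]
 [ 0.975 -0.001 -0.222]
 [-0.    -1.     0.003]]
[ 0.306  0.626  1.673  0.     0.845 -1.489]
dev tool mm [ 0.3 -2.2 -2.5]
yaw 12.849367338092918 turn needed 0.04936733809292093
```

View pics/c3.png

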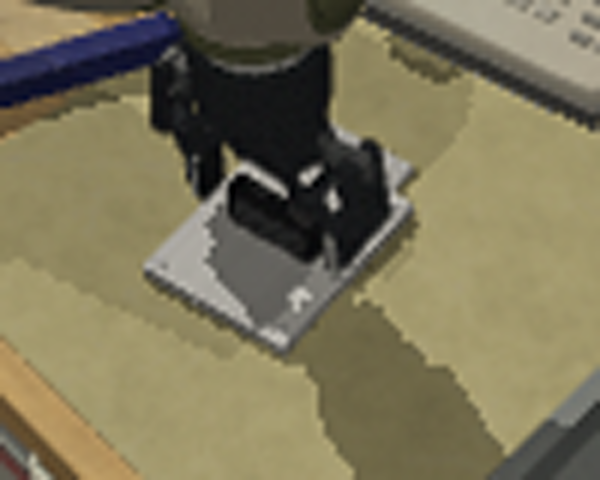

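drive_tool:
  gripper: [0, 0.35, 0.5, 0.7, 0.7, 0.7, 0.7]
  offset:
    - [0, -0.002, -0.001]
    - [0, 0, 0]
    - [0, 0, 0]
    - [0, 0, 0]
    - [0, 0, 0]
    - [0, 0, 0]
    - [0, 0, 0]
  turn: [0, 0, 0, 0, 0, 0, 0]
  force: 20

```text
time_s: 4.52
eef_pos: [470.3, 270.5, 12.7]
ee_rot: [-0.44, 0.441, 0.554, -0.552]
force: [-0.8, 0.4, 5.7]
grip_width: 0.699
```

drive_tool:
  gripper: [0.7, 0.7, 0.7, 0.7, 0.7, 0.7, 0.7]
  offset:
    - [0, -0.005, 0]
    - [0, -0.015, 0]
    - [0, -0.025, 0]
    - [0, -0.025, 0]
    - [0, -0.02, 0]
    - [0, 0, 0]
    - [0, 0, 0]
  turn: [0, 0, 0, 0, 0, 0, 0]

```text
time_s: 5.1
eef_pos: [469.7, 270.2, 101.7]
ee_rot: [-0.441, 0.441, 0.553, -0.552]
force: [-0.8, -0.1, -3.3]
grip_width: 0.697
```

```bash
python3 -c "
from fit import *
plan(470,270.5,10,12.8)
p,d=cap('scene','s4')
cv2.imwrite('pics/c4.png',cv2.resize(p[100:220,160:310][:,:,::-1],(750,600),interpolation=cv2.INTER_CUBIC))
for n in ['cover','cover_tongue']:
  for r in ctrl.pinpoint('scene',n): print(n,round(r['score'],2),np.round(towld('scene',r['centre']),1))
"
```

```text
t 5.1 p [469.7 270.2 101.7] F [-0.8 -0.1 -3.3] g 0.6965216208546551
[[-0.223  0.001 -0.975]
 [ 0.975  0.    -0.223]
 [ 0.    -1.    -0.001]]
[ 0.306  0.484  1.611 -0.     1.045 -1.489]
dev tool mm [ 0.2 91.7 -0.2]
yaw 12.85998545272814 turn needed 0.05998545272814226
cover 0.74 [483.3 273.3  89.5]
cover 0.68 [557.8 294.3  87.3]
cover 0.54 [444.9 641.1  -2. ]
cover_tongue 0.84 [558.1 292.6  88. ]
```

View pics/c4.png

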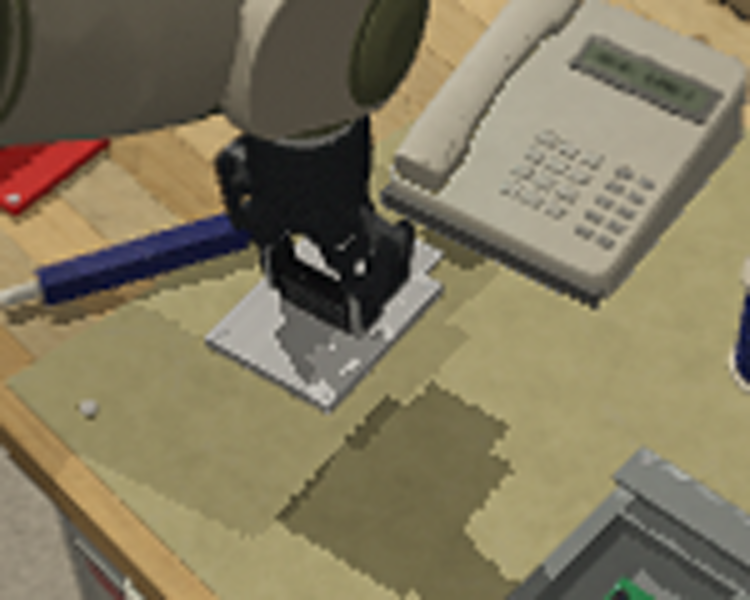

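drive_tool:
  gripper: [0.7, 0.7, 0.7, 0.7, 0.7, 0.7, 0.7, 0.7, 0.7]
  offset:
    - [0, 0, 0]
    - [-0.015, 0, 0.0033]
    - [-0.025, 0, 0.0055]
    - [-0.025, 0, 0.0055]
    - [-0.025, 0, 0.0055]
    - [-0.025, 0, 0.0055]
    - [-0.02, 0, 0.0045]
    - [-0.0103, 0, 0.0025]
    - [0, 0, 0]
  turn: [4.86, 0, 0, 0, 0, 0, 0, 0, 0]

```text
time_s: 6.0
eef_pos: [457.5, 120.4, 100.6]
ee_rot: [0.465, -0.464, -0.533, 0.534]
force: [-0.6, 0.9, -1.6]
grip_width: 0.701
```

```bash
python3 -c "
from fit import *
plan(457.9,121.8,57.2,8)
p,d=cap('scene','s5')
cv2.imwrite('pics/c5.png',cv2.resize(p[120:270,170:360][:,:,::-1],(760,600),interpolation=cv2.INTER_CUBIC))
for n in ['cover','cover_tongue','case','case_groove']:
  for r in ctrl.pinpoint('scene',n): print(n,round(r['score'],2),np.round(towld('scene',r['centre']),1))
"
```

```text
t 6.0 p [457.5 120.4 100.6] F [-0.6  0.9 -1.6] g 0.7006865761314393
[[-0.137 -0.002 -0.991]
 [ 0.991 -0.    -0.137]
 [ 0.    -1.     0.002]]
[ 0.009  0.356  1.815 -0.     0.972 -1.699]
dev tool mm [ 1.3 43.4 -0.7]
yaw 7.867322840706592 turn needed -0.13267715929340795
cover 0.62 [474.3 124.1  87.6]
cover_tongue 0.88 [546.3 135.5  85.8]
case 0.76 [4.889e+02 6.500e+00 2.000e-01]
case_groove 0.73 [543.3  11.2  39.8]
```

View pics/c5.png

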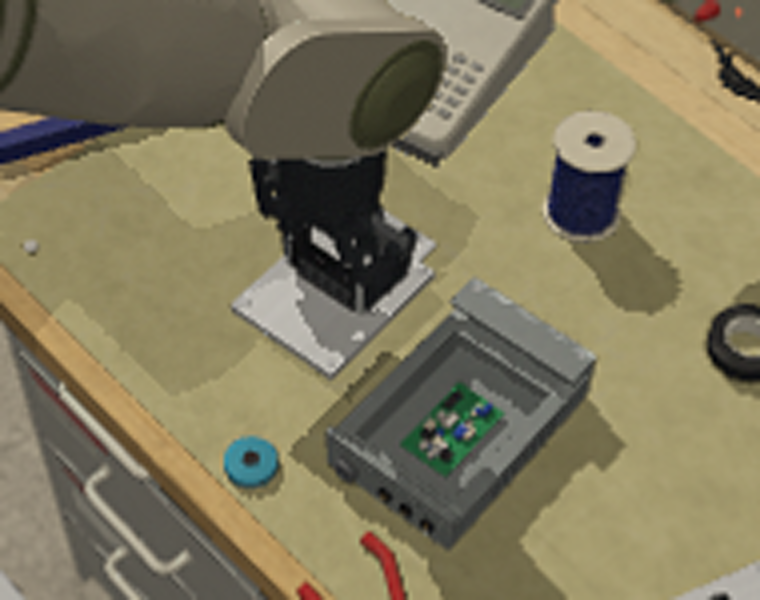

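drive_tool:
  gripper: [0.7, 0.7, 0.7, 0.7, 0.7, 0.7, 0.7, 0.7, 0.7, 0.7]
  offset:
    - [0.0013, 0.013, -0.001]
    - [0, 0.02, 0]
    - [0, 0.0102, 0]
    - [0, 0, 0]
    - [-0.01, 0, 0]
    - [-0.015, 0, 0]
    - [-0.015, 0, 0]
    - [-0.012, 0, 0]
    - [0, 0, 0]
    - [0, 0, 0]
  turn: [-0.13, 0, 0, 0, 0, 0, 0, 0, 0, 0]

```text
time_s: 7.08
eef_pos: [466.6, 71.1, 58.9]
ee_rot: [-0.463, 0.464, 0.534, -0.534]
force: [0.0, 0.3, -2.8]
grip_width: 0.696
```

```bash
python3 -c "
from fit import *
plan(457.9,121.8,57.2,8)
p,d=cap('scene','s6')
cv2.imwrite('pics/c6.png',cv2.resize(p[150:270,210:360][:,:,::-1],(750,600),interpolation=cv2.INTER_CUBIC))
for n in ['cover','cover_tongue']:
  for r in ctrl.pinpoint('scene',n): print(n,round(r['score'],2),np.round(towld('scene',r['centre']),1))
"
```

```text
t 7.0833 p [466.6  71.1  58.9] F [ 0.   0.3 -2.8] g 0.6964095912875322
[[-0.14   0.001 -0.99 ]
 [ 0.99  -0.    -0.14 ]
 [-0.    -1.    -0.001]]
[-0.098  0.422  1.855  0.     0.864 -1.809]
dev tool mm [51.4  1.7  1.5]
yaw 8.052378278689389 turn needed 0.052378278689388935
cover 0.77 [481.8  74.   44.4]
cover 0.65 [556.6  88.5  47.7]
cover_tongue 0.79 [554.7  85.2  45.5]
```

View pics/c6.png

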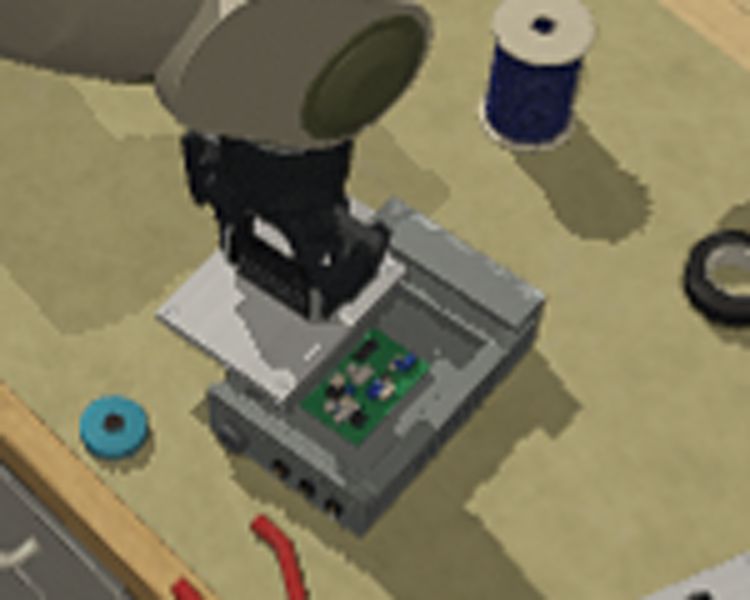

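drive_tool:
  gripper: [0.7, 0.7, 0.7, 0.7, 0.7, 0.7, 0.7, 0.7]
  offset:
    - [0, -0.003, 0]
    - [0, -0.003, 0]
    - [0, -0.003, 0]
    - [0, -0.003, 0]
    - [0, -0.003, 0]
    - [0, -0.003, 0]
    - [0, 0, 0]
    - [0, 0, 0]
  turn: [0, 0, 0, 0, 0, 0, 0, 0]

```text
time_s: 7.9
eef_pos: [465.9, 71.8, 76.3]
ee_rot: [0.463, -0.463, -0.534, 0.534]
force: [-0.9, -0.1, -3.1]
grip_width: 0.699
```

```bash
python3 -c "
from fit import *
plan(457.9,121.8,57.2,8)
p,d=cap('scene','s7')
cv2.imwrite('pics/c7.png',cv2.resize(p[150:270,210:360][:,:,::-1],(750,600),interpolation=cv2.INTER_CUBIC))
P=cloud('scene',d); 
for n in ['cover','cover_tongue']:
  for r in ctrl.pinpoint('scene',n): print(n,round(r['score'],2),np.round(towld('scene',r['centre']),1))
"
```

```text
t 7.9 p [465.9  71.8  76.3] F [-0.9 -0.1 -3.1] g 0.6991454611458401
[[-0.141 -0.    -0.99 ]
 [ 0.99  -0.    -0.141]
 [-0.    -1.     0.   ]]
[-0.096  0.392  1.842 -0.     0.908 -1.809]
dev tool mm [50.7 19.1  0.8]
yaw 8.128347377441287 turn needed 0.12834737744128688
cover 0.68 [474.6  76.3  63. ]
cover 0.44 [489.6  10.2  -2.3]
```

View pics/c7.png

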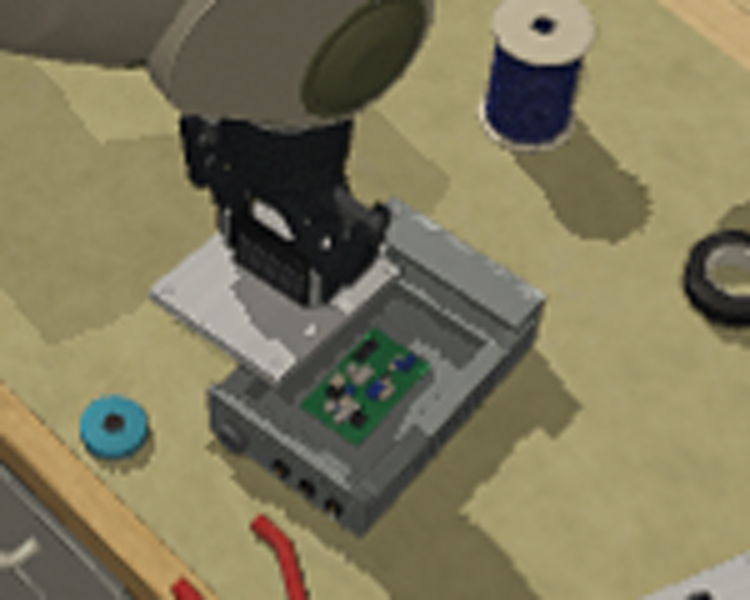

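```bash
cat > tilt.py <<'E'
from fit import *
def tilt(nm,cx,cy,cyaw=8.):
    d=np.load(f'pics/{nm}.npy'); a=cv2.imread(f'pics/{nm}.png'); P=cloud('scene',d)
    hsv=cv2.cvtColor(a,cv2.COLOR_BGR2HSV)
    m=(hsv[...,1]<40)&(hsv[...,2]>150)&(np.hypot(P[...,0]-cx,P[...,1]-cy)<80)&(P[...,2]>35)&(P[...,2]<110)
    Q=P[m]
    for _ in range(6):
        A=np.c_[Q[:,:2]-[cx,cy],np.ones(len(Q))]; c=np.linalg.lstsq(A,Q[:,2],rcond=None)[0]; r=Q[:,2]-A@c; Q=Q[abs(r)<max(2,1.5*r.std())]
    y=np.radians(cyaw); print('n',len(Q),'plane z at grip',c[2].round(1),'pitch deg along case x',np.degrees(np.arctan(c[0]*np.cos(y)+c[1]*np.sin(y))).round(1),'roll',np.degrees(np.arctan(-c[0]*np.sin(y)+c[1]*np.cos(y))).round(1),'res',r.std().round(1))
E
python3 -c "
from tilt import *
tilt('s6',466.6,71.1);tilt('s7',465.9,71.8)"
```

```text
n 241 plane z at grip 55.9 pitch deg along case x -0.3 roll 0.1 res 1.0
n 256 plane z at grip 72.1 pitch deg along case x -10.8 roll -0.2 res 1.0
```

drive_tool:
  gripper: [0.7, 0.7, 0.7, 0.7, 0.7, 0.7, 0.7, 0.7, 0.7, 0.7, 0.7]
  offset:
    - [0, 0, 0.008]
    - [0, 0, 0.012]
    - [0, 0, 0.008]
    - [0, 0, 0]
    - [-0.012, 0, 0]
    - [-0.018, 0, 0]
    - [-0.018, 0, 0]
    - [-0.015, 0, 0]
    - [-0.006, 0, 0]
    - [0, 0, 0]
    - [0, 0, 0]
  turn: [0, 0, 0, 0, 0, 0, 0, 0, 0, 0, 0]

```text
time_s: 8.97
eef_pos: [448.0, -0.2, 76.1]
ee_rot: [-0.464, 0.463, 0.534, -0.534]
force: [-1.1, 1.0, -2.8]
grip_width: 0.699
```

```bash
python3 -c "
from tilt import *
s=ctrl.sense(); plan(487-13*.990,5.2-13*.139,74.3,8)
p,d=cap('scene','s8')
tilt('s8',*s['eef_pos'][:2])
cv2.imwrite('pics/c8.png',cv2.resize(p[150:270,210:360][:,:,::-1],(750,600),interpolation=cv2.INTER_CUBIC))
for n in ['cover','cover_tongue','case_groove']:
  for r in ctrl.pinpoint('scene',n): print(n,round(r['score'],2),np.round(towld('scene',r['centre']),1))
"
```

```text
t 8.9667 p [ 4.48e+02 -2.00e-01  7.61e+01] F [-1.1  1.  -2.8] g 0.6990972728893651
[[-0.141 -0.    -0.99 ]
 [ 0.99   0.    -0.141]
 [ 0.    -1.    -0.   ]]
[-0.263  0.349  1.909  0.     0.884 -1.976]
dev tool mm [ -0.1   1.8 -26.4]
yaw 8.097606488819423 turn needed 0.09760648881942302
n 266 plane z at grip 71.8 pitch deg along case x -10.6 roll 0.4 res 1.0
cover 0.8 [459.    2.8  61.7]
cover_tongue 0.68 [491.9   8.4  -3.8]
cover_tongue 0.63 [527.3  12.6  45.4]
case_groove 0.9 [544.   11.4  42.2]
```

View pics/c8.png

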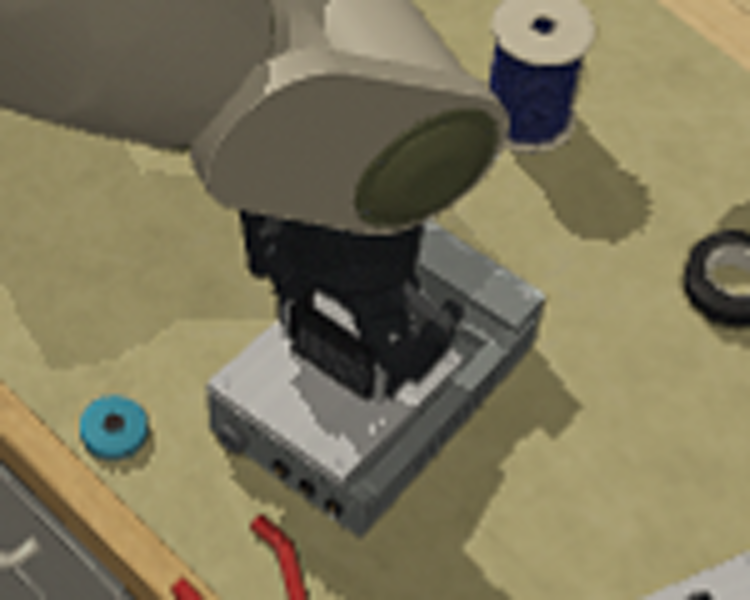

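drive_tool:
  gripper: [0.7, 0.7, 0.7, 0.7, 0.7, 0.7, 0.7, 0.7]
  offset:
    - [0, 0.002, -0.005]
    - [0, 0, -0.007]
    - [0, 0, -0.006]
    - [0, 0, -0.005]
    - [0, 0, -0.004]
    - [0, 0, 0]
    - [0, 0, 0]
    - [0, 0, 0]
  turn: [0, 0, 0, 0, 0, 0, 0, 0]

```text
time_s: 9.83
eef_pos: [474.5, 3.3, 74.0]
ee_rot: [0.463, -0.463, -0.534, 0.534]
force: [0.0, 0.1, -2.4]
grip_width: 0.699
```

```bash
python3 -c "
from tilt import *
s=ctrl.sense(); plan(487-13*.990,5.2-13*.139,74.3,8)
p,d=cap('scene','s9')
tilt('s9',*s['eef_pos'][:2])
cv2.imwrite('pics/c9.png',cv2.resize(p[150:270,210:360][:,:,::-1],(750,600),interpolation=cv2.INTER_CUBIC))
for n in ['cover','cover_tongue','case_groove']:
  for r in ctrl.pinpoint('scene',n): print(n,round(r['score'],2),np.round(towld('scene',r['centre']),1))
"
```

```text
t 9.8333 p [474.5   3.3  74. ] F [ 0.   0.1 -2.4] g 0.6990138266912964
[[-0.141 -0.    -0.99 ]
 [ 0.99   0.    -0.141]
 [ 0.    -1.     0.   ]]
[-0.241  0.401  1.834 -0.     0.906 -1.953]
dev tool mm [ 0.1 -0.3  0.4]
yaw 8.126011271435857 turn needed 0.126011271435857
n 252 plane z at grip 69.9 pitch deg along case x -10.4 roll -0.2 res 1.0
cover_tongue 0.83 [553.7  16.3  44.7]
case_groove 0.58 [546.7  15.6  43.1]
```

View pics/c9.png

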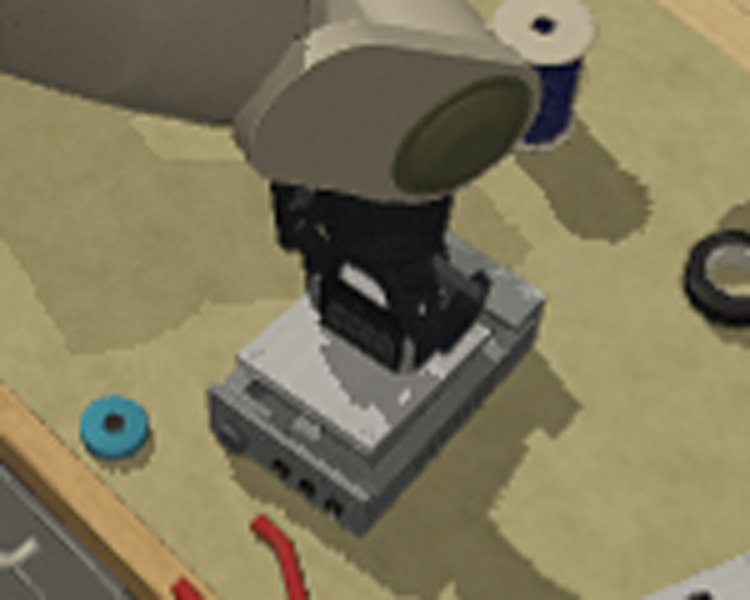

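drive_tool:
  gripper: [0.7, 0.7, 0.7, 0.7, 0.7, 0.7, 0.7]
  offset:
    - [0, 0.003, 0]
    - [0, 0.003, 0]
    - [0, 0.003, 0]
    - [0, 0.003, 0]
    - [0, 0.003, 0]
    - [0, 0.003, 0]
    - [0, 0, 0]
  turn: [0, 0, 0, 0, 0, 0, 0]

```text
time_s: 10.62
eef_pos: [474.6, 3.3, 55.5]
ee_rot: [0.463, -0.463, -0.534, 0.534]
force: [-1.6, -0.0, 0.9]
grip_width: 0.699
```

```bash
python3 -c "
from tilt import *
s=ctrl.sense(); plan(487-13*.990,5.2-13*.139,52.7,8)
p,d=cap('scene','s10')
tilt('s10',*s['eef_pos'][:2])
cv2.imwrite('pics/c10.png',cv2.resize(p[150:270,210:360][:,:,::-1],(750,600),interpolation=cv2.INTER_CUBIC))
"
```

```text
t 10.6167 p [474.6   3.3  55.5] F [-1.6 -0.   0.9] g 0.6986636251704466
[[-0.141 -0.    -0.99 ]
 [ 0.99   0.    -0.141]
 [ 0.    -1.     0.   ]]
[-0.241  0.434  1.848  0.     0.861 -1.953]
dev tool mm [0.2 2.8 0.5]
yaw 8.120250992851453 turn needed 0.12025099285145302
n 235 plane z at grip 52.1 pitch deg along case x -2.0 roll -0.1 res 1.0
```

View pics/c10.png

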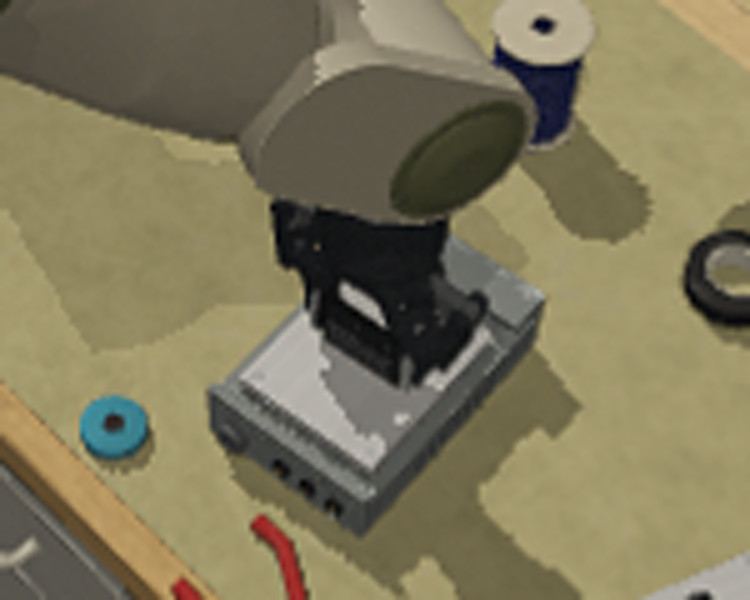

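drive_tool:
  gripper: [0.7, 0.7, 0.7, 0.3, 0, 0, 0, 0]
  offset:
    - [0, 0.002, 0]
    - [0, 0.0012, 0]
    - [0, 0, 0]
    - [0, 0, 0]
    - [0, 0, 0]
    - [0, 0, 0]
    - [0, 0, 0]
    - [0, 0, 0]
  turn: [0, 0, 0, 0, 0, 0, 0, 0]

```text
time_s: 11.33
eef_pos: [474.8, 3.3, 52.8]
ee_rot: [-0.463, 0.463, 0.534, -0.534]
force: [-0.5, -0.3, -0.4]
grip_width: 0.997
```

drive_tool:
  gripper: [0, 0, 0, 0, 0, 0, 0, 0, 0, 0, 0, 0, 0, 0]
  offset:
    - [0, -0.005, 0]
    - [0, -0.01, 0]
    - [0, -0.015, 0]
    - [0, -0.02, 0]
    - [0, -0.03, 0]
    - [0, -0.03, 0]
    - [0, -0.03, 0]
    - [0.02, -0.01, 0.01]
    - [0.035, 0, 0.01]
    - [0.035, 0, 0.01]
    - [0.035, 0, 0.01]
    - [0.035, 0, 0.01]
    - [0.03, 0, 0.01]
    - [0, 0, 0]
  turn: [0, 0, 0, 0, 0, 0, 0, 0, 0, 0, 0, 0, 0, 0]

```text
time_s: 12.5
eef_pos: [386.2, 186.5, 203.9]
ee_rot: [-0.462, 0.462, 0.536, -0.535]
force: [1.2, -0.3, 0.0]
grip_width: 1.003
```

```bash
python3 -c "
from tilt import *
st()
p,d=cap('scene','s11'); cap('top','t11')
tilt('s11',474,3.3)
cv2.imwrite('pics/c11.png',cv2.resize(p[150:270,210:360][:,:,::-1],(750,600),interpolation=cv2.INTER_CUBIC))
for c in ['scene','top']:
 for n in ['cover','cover_tongue','case','plain_panel']:
  for r in ctrl.pinpoint(c,n): print(c,n,round(r['score'],2),np.round(towld(c,r['centre']),1))
P=cloud('scene',d); m=(np.hypot(P[...,0]-472,P[...,1]-3)<45)&(P[...,2]>70); print(cv2.minAreaRect(P[m][:,:2].astype(np.float32)),P[m][:,2].max())
"
```

```text
t 12.5 p [386.2 186.5 203.9] F [ 1.2 -0.3  0. ] g 1.0025244263376658
[[-0.146  0.001 -0.989]
 [ 0.989  0.001 -0.146]
 [ 0.001 -1.    -0.001]]
[ 1.740e-01  1.250e-01  1.809e+00  1.000e-03  1.207e+00 -1.543e+00]
n 572 plane z at grip 49.9 pitch deg along case x -0.1 roll -0.3 res 1.0
scene cover 0.9 [487.7   8.4  41. ]
scene cover_tongue 0.77 [565.9  16.4  42.2]
scene case 0.75 [490.6   7.9  -1.8]
scene plain_panel 0.58 [ 499.4 -260.5    1.8]
top cover 0.97 [448.2 645.6   1.4]
top cover 0.75 [491.8   6.3  38.3]
top cover 0.38 [487.7   8.9   3.2]
top cover_tongue 0.81 [437.1 721.7  -1.4]
top cover_tongue 0.78 [566.1  14.2  41.9]
top case 0.63 [492.    7.7   1.7]
top plain_panel 0.94 [ 499.4 -260.4   -0.6]
((471.4442138671875, 1.6525802612304688), (18.139738082885742, 59.183895111083984), 7.531589984893799) 87.1636727509167
```

View pics/c11.png

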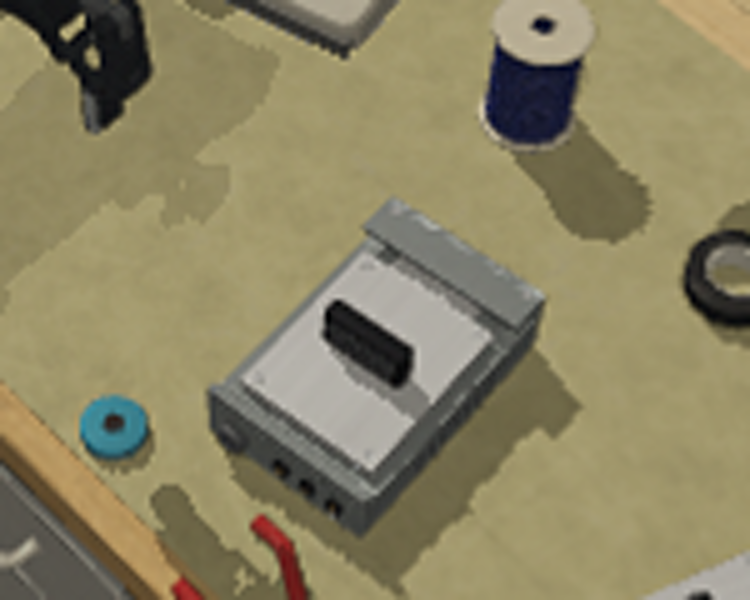

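The picture shows the cover flat and central, with its tongue under the lip (crop about 380,250) and its front edge behind the rim (about 300,420). The gripper is clear of it.

```bash
python3 -c "
from rig import ctrl
print(ctrl.finish_job())"
```

```text
the job is handed in; nothing more can be done
None
```

The case is closed with the tongued aluminium cover, and the job was handed in after about 12.6 s. No verdict was reported.

**What I did:**
- I gripped the cover by the ends of its grip and lifted it. It did not tilt by itself.
- To tilt it, I slid the tongue sideways and flat into the open end of the groove, then raised the cover against the lip. That gave 10.8°.
- I drew the cover out, centred it, and slipped the tilted tongue into the groove (10.4° tilt, tongue end about 69 mm in the case's frame).
- Then I lowered the front end behind the rim, let go and backed away.

**Last checks:**

| Check | Result |
|---|---|
| Tilt of the cover | 0.1° pitch, 0.3° roll |
| Height of the cover's top | about 50 mm, so the underside is at about 40 mm |
| Line with the case | within about 1° |
| Cover centre from case centre (networks) | within about 3 mm lengthwise and sideways |
| Plain panel | still in place within the measuring error |

- **Disagreement:** the networks and my outline fit put the case's centre 3 to 5 mm apart. That is within the play.
- **Not confirmed:** the networks' "cover" hits also included the red look-alike, which I left alone. I did not measure the insertion depth directly after letting go. The pictures show the tongue under the lip, and the networks put its end at about 78–80 mm, or about 75 mm going by their own case centre.

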